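# Turn the stone carousel to the red stones

### The arm

A 6-joint arm with a two-finger parallel gripper is mounted at the origin on the work surface. World frame = base frame: x ahead of the robot, y to its left, z up, the work surface at z = 0. Lengths are in mm, angles in rad, forces in N, time in s.
With the tool pointing down it reaches from about 350 to 975 mm from the base axis. Payload 7.1 kg.
Tool frame: the origin (TCP) lies on the front face of the gripper's body, between the roots of the fingers; the fingertips stand 80 mm ahead of it and the grasp point (between the pads) lies 61 mm ahead of it (env.tips_ahead is the distance from the TCP to the fingertips, in mm); z points along the fingers, y is the direction in which the jaws open and shut (so a half turn about z gives the same grasp; the last joint's range is limited). The gripper opens to 88 mm and grips with 3 to 60 N. Pads are 20 mm wide; open, the fingers measure 115 mm over their backs; the gripper's body (75 mm by 178 mm) begins 61 mm behind the grasp point.
Start: joints at [-1.338, 0.423, 1.63, -0, 1.089, -0.019], TCP at [155.736, -605.27, 302.675] pointing down, gripper open.
Joint ranges: [-3, 3], [-0.9, 2.11], [0.09, 2.58], [-1.31, 4.45], [0.11, 2.69], [-2.54, 2.54]. Speed limits (rad/s): [2.39, 2.39, 3.01, 3.14, 3.14, 3.14].

### API

Orientations are given as a unit quaternion [x, y, z, w].
In Python, from station import env, set_gripper, viewer, workorder gives the robot as it stands. Calls block until the motion is done:
- env.reach(position, orientation): joint-space move of the TCP to a pose.
- env.move_l(position, rot=None, rate=150, f_stop=None): straight line of the TCP; rot=None keeps the orientation; rate is the mean speed in mm/s. With f_stop (N) it stops when the force on the tool has changed by that much, and returns True; else False.
- env.move_joints(angles): joint-space move.
- set_gripper(opening): finger opening in mm; the grip force is fixed at half the most; returns when the fingers have stopped.
- env.hold(seconds).
- env.ik(position, orientation): joint angles nearest the present ones, or None.
- env.read_state(): the state.
- viewer.camera(name): name is "scene" or "top"; returns the picture (420x560x3 uint8, blue, green, red); there is no depth.
- viewer.camera_params(name): a dict with "fx", "fy", "cx", "cy" (pixels), "pose" (4x4, takes a point from camera to world coordinates). Camera axes: x right, y up, looking along -z (the intrinsics and any distortion apply to the point x, -y, -z); pixel columns grow to the right and rows downward; lengths in mm; the calibration is good to about 2 mm. A picture is of the moment at which its call begins. camera_params takes no time and is no camera call.
A pose or a line that the arm cannot do raises env.IKError and nothing moves.
- workorder.sign_off(): hands the job in, once; it reports no verdict.
The state is a dict: "time_s": time; "qpos": joint angles; "dq": joint speeds; "tau": joint torques, N m; "tool_pos": TCP position; "orientation": TCP orientation; "force": force on the tool from outside, world axes, zero at the start; "wrist_torque": the same for the moment, N m; "width": finger opening in mm.
Only numpy, scipy, OpenCV 4.12 (cv2) and the standard library are available. Lean on these libraries where they do the work, as an engineer would, in place of code of your own. Each camera call takes 0.05 s, during which the arm holds its last target. There are 200 camera calls.

### The job

Push the jeweller's stone carousel round by the brass pegs on its rim until the pot of red stones stands squarely in line with the white arrow on its base, then let go and leave it at rest, with the hand clear. Only push with the fingertips, gently and without sending it spinning: do not pinch or lift anything, do not shift or twist its base on the bench, leave the blue ring cone standing on its hub, and do not disturb the other things on the bench.

Things in the scene. Friction and masses are not known exactly. Their poses are not given: they have to be found in the camera images.
- carousel: Black rubber base, loose on the bench, 176 mm across, 14 mm high; carousel about 2.7 kg in all. Origin on the turning axis at bench level. Its -x axis runs along the flat white arrow (head 44 mm wide, 9 mm high), which sticks out from under the plate to a tip 158 mm from the axis and points roughly towards the robot (up to 0.7 rad off).
- turntable (a joint): Turning angle of the dark wooden plate: 0 (or a whole turn) with the red pot in line with the arrow, growing counter-clockwise seen from above. Turns on past full turns either way; light friction (0.06 N m), so it stops within a few degrees after a slow push. Plate 200 mm across, upper face 28 mm above the bench; six small lobes on its rim reach 117 mm from the axis.
- peg (a point): Top centre of the brass peg next to the red pot, 30 degrees counter-clockwise of it seen from above. Six such upright pegs, 10 mm thick, stand on the lobes of the plate's rim, 106 mm from the axis, 60 degrees apart, each midway between two pots; they rise from 28 mm to 64 mm above the bench.
- red_pot (a point): Centre of the rim of the pot filled with red stones, 66 mm from the axis, 46 mm above the bench. Six such white pots, 44 mm across, stand fixed on the plate 60 degrees apart, stones heaped to about 51 mm above the bench; the other five hold purple, green, clear, blue and yellow stones.
- front_mark (a point): Point fixed to the base, 66 mm from the axis in the direction of the white arrow, 46 mm above the bench: where the red pot's centre has to come.
- ring_cone: Blue ceramic ring cone with a gold ring, 40 mm across and 60 mm high, 60 g, standing loose on the cork hub in the middle of the plate (hub top 34 mm above the bench, 64 mm across); origin at the centre of its foot, z up. It turns along with the plate.
- stone_box: Clear open box with four cells of pale and purple stones, 55 x 190 x 26 mm, loose; origin under its centre, long side along its y. Bystander.
- polish_jar: Amber glass jar with a dark lid, 54 mm across, 60 mm high, loose; origin under its centre. Bystander.
- ring_gauges: Wreath of steel ring gauges, 110 mm across, 28 mm high, loose; origin under its centre. Bystander.
- mallet: Small hammer, 220 mm long, lying on the bench; its length is along its x. Bystander.
- bench_block: Square steel bench block, 60 x 60 x 20 mm, loose; origin under its centre. Bystander.
- burr_stand: Round wooden block with thin steel burrs, 64 mm across, 60 mm high, loose; origin under its centre. Bystander.
Not all that is in view belongs to the job. What is shaped like the ring_cone but green is not meant.

How it is judged:
By the outcome, as a careful person would: the job done as asked, in the order asked, and still so for the second after the job is handed in, with the robot touching nothing.
It also fails if it takes over 48 s, if anything falls off the work surface, if the arm or the gripper's body presses on something with over 40 N, if the wrist force passes 120 N, or if a joint passes its speed limit or range.

## Working session

There is one attempt and no reset: what is moved stays moved. The work goes in short steps, each a Python script; the robot and the scene stay as the last script left them, time stands still between calls to the robot, and variables do not carry over. Pictures are saved under pics/ and viewed, about 8 in all and at most 12, crops included, and the job is handed in when it is done.

```bash
mkdir -p pics; ls; python3 - <<'E'
from station import env, viewer
import cv2
for n in ("scene","top"):
    im=viewer.camera(n); cv2.imwrite(f"pics/{n}0.png",im)
    p=viewer.camera_params(n); print(n,p)
s=env.read_state(); print(s["time_s"],s["orientation"],s["force"],s["width"],env.tips_ahead)
E
```

```text
pics
scene {'fx': 476.0564968313725, 'fy': 476.0564968313725, 'cx': 276.0063865145541, 'cy': 211.17988543930613, 'pose': array([[ 2.07484232e-01, -7.88339018e-01,  5.79199350e-01,
         1.21991776e+03],
       [ 9.78112974e-01,  1.76664772e-01, -1.09929830e-01,
        -8.82644440e+01],
       [-1.56621470e-02,  5.89331105e-01,  8.07739776e-01,
         1.11278535e+03],
       [ 0.00000000e+00,  0.00000000e+00,  0.00000000e+00,
         1.00000000e+00]])}
top {'fx': 427.68838712490964, 'fy': 427.68838712490964, 'cx': 279.9141078784535, 'cy': 211.44216921706243, 'pose': array([[-2.69431847e-02,  9.97457023e-01, -6.59814546e-02,
         4.17562415e+02],
       [-9.99443544e-01, -2.81776178e-02, -1.78500267e-02,
         1.86200266e+01],
       [-1.96638347e-02,  6.54638023e-02,  9.97661177e-01,
         1.24024694e+03],
       [ 0.00000000e+00,  0.00000000e+00,  0.00000000e+00,
         1.00000000e+00]])}
0.1 [ 9.92083958e-01  1.25574519e-01 -5.79509460e-05 -6.76327749e-04] [ 0.65234135  0.38852128 -0.45572615] 87.9292773273473 80.0
```

View pics/top0.png

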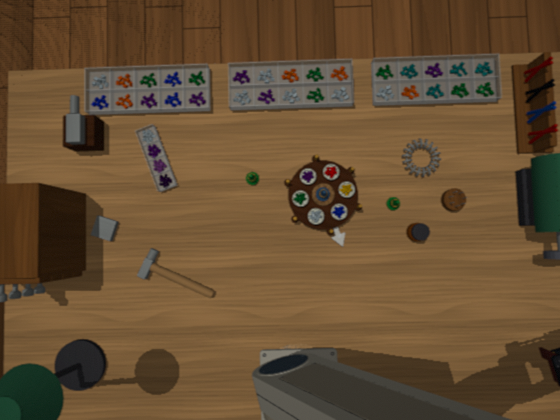

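View pics/scene0.png

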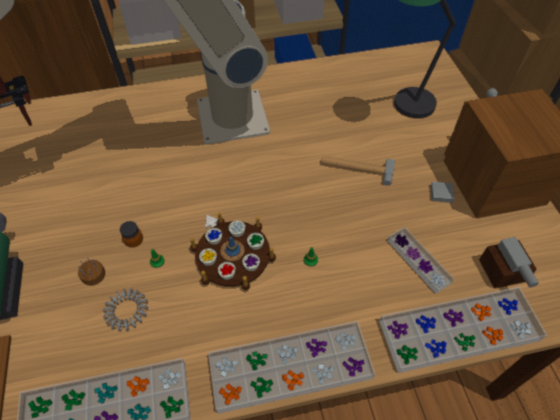

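The meant object is the carousel, at top (323,194), with the blue cone on its hub. The green cones at top (252,178) and (393,203) are decoys to avoid. The red pot is at (331,172) and the arrow tip near (341,244). I'll confirm these in one enlarged crop of both views and measure by colour masks.

```bash
cat > h.py <<'E'
import numpy as np, cv2
from station import env, viewer, set_gripper
def ray(n,uv):
    p=viewer.camera_params(n); T=p["pose"]
    d=np.array([(uv[0]-p["cx"])/p["fx"],-(uv[1]-p["cy"])/p["fy"],-1.])
    return T[:3,3],T[:3,:3]@d
def plane(n,uv,z):
    o,d=ray(n,uv); return (o+d*(z-o[2])/d[2])[:2]
def pix(n,P):
    p=viewer.camera_params(n); T=p["pose"]; c=T[:3,:3].T@(np.array(P,float)-T[:3,3])
    return np.array([p["cx"]+p["fx"]*c[0]/-c[2], p["cy"]-p["fy"]*c[1]/-c[2]])
def blobs(n,im,lo,hi,box,amin=4):
    x0,y0,x1,y1=box
    m=cv2.inRange(cv2.cvtColor(im[y0:y1,x0:x1],cv2.COLOR_BGR2HSV),np.array(lo),np.array(hi))
    k,_,st,ce=cv2.connectedComponentsWithStats(m)
    return [(st[i,4],ce[i]+[x0,y0]) for i in range(1,k) if st[i,4]>=amin]
E
python3 - <<'E'
from h import *
t=cv2.imread("pics/top0.png"); s=cv2.imread("pics/scene0.png")
a=cv2.resize(t[145:255,275:375],None,fx=5,fy=5,interpolation=cv2.INTER_CUBIC)[:550,:400*2]
b=cv2.resize(s[200:300,180:285],None,fx=5,fy=5,interpolation=cv2.INTER_CUBIC)
cv2.imwrite("pics/c1.png",cv2.resize(a,(500,550))); cv2.imwrite("pics/c2.png",b)
B={"top":(280,145,370,235),"scene":(185,205,280,295)}
for n,im in (("top",t),("scene",s)):
    for c,lo,hi in (("red",(0,180,120),(6,255,255)),("yel",(18,150,150),(30,255,255)),("grn",(50,120,60),(80,255,255)),("blu",(112,150,80),(125,255,255)),("pur",(130,100,50),(160,255,255))):
        print(n,c,[(k,u.round(1),plane(n,u,48).round(1)) for k,u in blobs(n,im,lo,hi,B[n],12)])
E
```

```text
top red [(np.int32(17), array([331.6, 170.6]), array([ 607.1, -108.2]))]
top yel []
top grn [(np.int32(21), array([297.7, 198.8]), array([530.4, -10.7]))]
top blu [(np.int32(60), array([338.4, 211.1]), array([ 492.8, -123.2]))]
top pur [(np.int32(64), array([307.6, 175.8]), array([594.3, -40.3]))]
scene red [(np.int32(76), array([226.6, 269.4]), array([ 608.4, -104.2]))]
scene yel [(np.int32(66), array([207.8, 255.5]), array([ 557. , -145.9]))]
scene grn [(np.int32(68), array([255.4, 239.4]), array([535.1, -16. ]))]
scene blu [(np.int32(62), array([213.6, 234.6]), array([ 495.8, -122.8]))]
scene pur [(np.int32(68), array([250.6, 260.9]), array([597.1, -40. ]))]
```

View pics/c1.png

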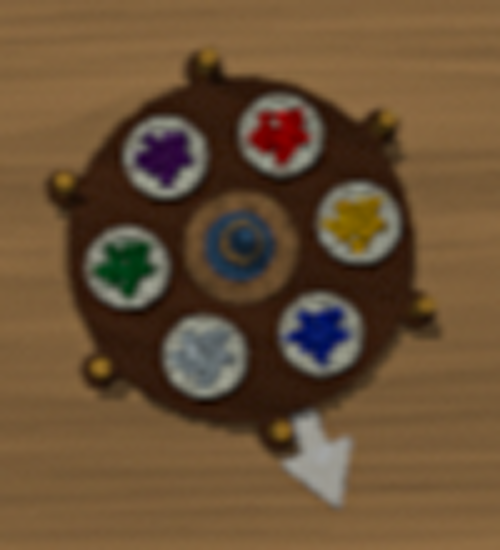

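View pics/c2.png

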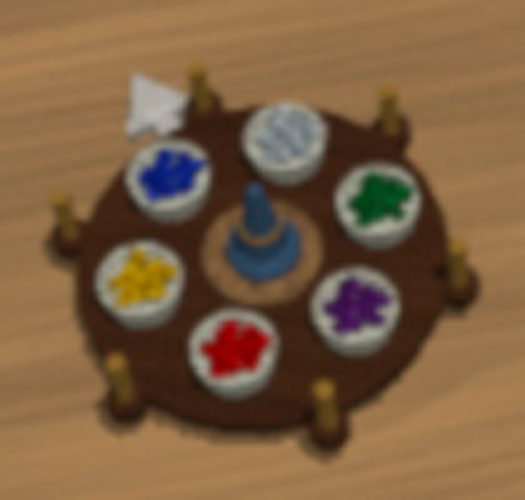

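The crops confirm it. The red pot is at crop1 (281,136), the blue cone stands on the hub, the pegs show as brass tops, and the arrow tip is at crop1 (341,507). Next I'll fit the axis, plate angle and arrow direction.

```bash
cat >> h.py <<'E'
from scipy.optimize import least_squares
COL={"red":(0,(0,170,90),(6,255,255)),"pur":(60,(130,80,40),(160,255,255)),"grn":(120,(50,110,40),(80,255,255)),
     "blu":(240,(112,150,60),(125,255,255)),"yel":(300,(18,170,120),(32,255,255))}
BOX={"top":(280,145,370,240),"scene":(180,205,285,300)}
def potpix(n,im):
    """pot pixel by stone colour: largest blob"""
    r={}
    for c,(a,lo,hi) in COL.items():
        b=blobs(n,im,lo,hi,BOX[n],20)
        if b: r[c]=max(b,key=lambda q:q[0])[1]
    return r
def fit(ims,c0=None):
    """axis xy and plate angle of red pot (world deg); c0 fixes the axis"""
    obs=[(n,COL[c][0],u) for n,im in ims.items() for c,u in potpix(n,im).items()]
    def f(v):
        c=v[:2] if c0 is None else c0
        return np.concatenate([pix(n,[c[0]+66*np.cos(v[2]+np.radians(a)),c[1]+66*np.sin(v[2]+np.radians(a)),50])-u for n,a,u in obs])
    best=min((least_squares(f,[545,-82,t],loss="soft_l1",x_scale=[10,10,.1]) for t in np.arange(-3,3.2,1)),key=lambda r:r.cost)
    return best.x[:2], np.degrees(best.x[2])%360, np.sqrt(np.mean(f(best.x)**2)), len(obs)
E
python3 - <<'E'
from h import *
t=cv2.imread("pics/top0.png"); s=cv2.imread("pics/scene0.png")
for d in ({"top":t},{"scene":s},{"top":t,"scene":s}): print(fit(d))
off=np.array([275,145.])
pk=np.array([(207,57),(64,182),(100,367),(280,432),(422,305),(385,120)])/5+off-.4
po=np.array([(281,136),(166,157),(127,267),(205,356),(320,334),(359,223)])/5+off-.4
P=np.array([plane("top",u,64) for u in pk]);Q=np.array([plane("top",u,46) for u in po])
c=P.mean(0);c2=Q.mean(0);print("centres",c,c2)
for X,cc,a0 in((P,c,30),(Q,c2,0)):
    print([(round(np.linalg.norm(x-cc)),round((np.degrees(np.arctan2(*(x-cc)[::-1]))-a0-60*i)%360,1)) for i,x in enumerate(X)])
for n,im,bx in (("top",t,(325,225,350,250)),("scene",s,(202,210,222,230))):
    x0,y0,x1,y1=bx
    m=cv2.inRange(cv2.cvtColor(im[y0:y1,x0:x1],cv2.COLOR_BGR2HSV),(0,0,120),(180,60,255))
    k,l,st,ce=cv2.connectedComponentsWithStats(m); i=1+st[1:,4].argmax()
    pts=np.argwhere(l==i)[:,::-1]+[x0,y0]
    W=np.array([plane(n,u,9) for u in pts]); 
    d=np.linalg.norm(W-c2,axis=1);tip=W[d>d.max()-6].mean(0);m=W[d<=150].mean(0)
    print(n,len(pts),"tip",tip,d.max(),np.degrees(np.arctan2(*(tip-c2)[::-1])),"centroid dir",np.degrees(np.arctan2(*(W.mean(0)-c2)[::-1])),"centroid",W.mean(0))
    _,tri=cv2.minEnclosingTriangle(pts.astype(np.float32)); print([plane(n,u[0],9).round(1) for u in tri])
u=np.array((341,507))/5+off-.4;q=plane("top",u,9);print("clicktip",q,np.linalg.norm(q-c2),np.degrees(np.arctan2(*(q-c2)[::-1])))
for nm,n,u in (("grnconeL","top",(252,178)),("grnconeR","top",(393,203)),("jar","top",(418,232)),("gauges","top",(421,157)),("burr","top",(454,200))): print(nm,plane(n,u,20).round())
E
```

```text
(array([543.60261122, -81.1031726 ]), np.float64(339.6497459505631), np.float64(0.3076905260595449), 5)Traceback (most recent call last):
  File "<stdin>", line 3, in <module>
  File "h.py", line 34, in fit
    best=min((least_squares(f,[545,-82,t],loss="soft_l1",x_scale=[10,10,.1]) for t in np.arange(-3,3.2,1)),key=lambda r:r.cost)
  File "h.py", line 34, in <genexpr>
    best=min((least_squares(f,[545,-82,t],loss="soft_l1",x_scale=[10,10,.1]) for t in np.arange(-3,3.2,1)),key=lambda r:r.cost)
              ~~~~~~~~~~~~~^^^^^^^^^^^^^^^^^^^^^^^^^^^^^^^^^^^^^^^^^^^^^^^^^
    return func(*args, **kwargs)
    result = trf(vector_fun.fun, vector_fun.jac, x0, f0, J0, lb, ub, ftol, xtol,
                 gtol, max_nfev, x_scale, loss_function, tr_solver,
                 tr_options.copy(), verbose, callback=callback_wrapped)
    return trf_no_bounds(
        fun, jac, x0, f0, J0, ftol, xtol, gtol, max_nfev, x_scale,
        loss_function, tr_solver, tr_options, verbose, callback=callback)
    J = jac(x)
    self._update_jac()
    ~~~~~~~~~~~~~~~~^^
    self.J = self.jac_wrapped(xp_copy(sel
[... 684 characters left out ...]
, *self.args, **self.kwargs))
                      ~~~~~~~~^^^^^^^^^^^^^^^^^^^^^^^^^^^^^^
    return np.atleast_1d(self.fun(x))
                         ~~~~~~~~^^^
    return self.f(x, *self.args, **self.kwargs)
           ~~~~~~^^^^^^^^^^^^^^^^^^^^^^^^^^^^^^
  File "h.py", line 33, in f
    return np.concatenate([pix(n,[c[0]+66*np.cos(v[2]+np.radians(a)),c[1]+66*np.sin(v[2]+np.radians(a)),50])-u for n,a,u in obs])
                           ~~~^^^^^^^^^^^^^^^^^^^^^^^^^^^^^^^^^^^^^^^^^^^^^^^^^^^^^^^^^^^^^^^^^^^^^^^^^^^^^^
  File "h.py", line 10, in pix
    p=viewer.camera_params(n); T=p["pose"]; c=T[:3,:3].T@(np.array(P,float)-T[:3,3])
ValueError: time passes only in moves, steps and waits
```

```bash
sed -i 's/^def ray/CP={n:viewer.camera_params(n) for n in ("top","scene")}\ndef ray/; s/p=viewer.camera_params(n)/p=CP[n]/' h.py
python3 - <<'E'
from h import *
t=cv2.imread("pics/top0.png"); s=cv2.imread("pics/scene0.png")
for d in ({"top":t},{"scene":s},{"top":t,"scene":s}): print(fit(d))
off=np.array([275,145.])
pk=np.array([(207,57),(64,182),(100,367),(280,432),(422,305),(385,120)])/5+off-.4
po=np.array([(281,136),(166,157),(127,267),(205,356),(320,334),(359,223)])/5+off-.4
P=np.array([plane("top",u,64) for u in pk]);Q=np.array([plane("top",u,46) for u in po])
c=P.mean(0);c2=Q.mean(0);print("centres",c,c2)
for X,cc,a0 in((P,c,30),(Q,c2,0)):
    print([(int(np.linalg.norm(x-cc)),float(round((np.degrees(np.arctan2(*(x-cc)[::-1]))-a0-60*i)%360,1))) for i,x in enumerate(X)])
for n,im,bx in (("top",t,(325,225,350,250)),("scene",s,(202,210,222,230))):
    x0,y0,x1,y1=bx
    m=cv2.inRange(cv2.cvtColor(im[y0:y1,x0:x1],cv2.COLOR_BGR2HSV),(0,0,120),(180,60,255))
    k,l,st,ce=cv2.connectedComponentsWithStats(m); i=1+st[1:,4].argmax()
    pts=np.argwhere(l==i)[:,::-1]+[x0,y0]
    W=np.array([plane(n,u,9) for u in pts]); 
    d=np.linalg.norm(W-c2,axis=1);tip=W[d>d.max()-6].mean(0)
    print(n,len(pts),"tip",tip,d.max(),np.degrees(np.arctan2(*(tip-c2)[::-1])),"centroid dir",np.degrees(np.arctan2(*(W.mean(0)-c2)[::-1])),"centroid",W.mean(0))
    _,tri=cv2.minEnclosingTriangle(pts.astype(np.float32)); print([plane(n,u[0],9).round(1) for u in tri])
u=np.array((341,507))/5+off-.4;q=plane("top",u,9);print("clicktip",q,np.linalg.norm(q-c2),np.degrees(np.arctan2(*(q-c2)[::-1])))
for nm,n,u in (("grnconeL","top",(252,178)),("grnconeR","top",(393,203)),("jar","top",(418,232)),("gauges","top",(421,157)),("burr","top",(454,200))): print(nm,plane(n,u,20).round())
E
```

```text
(array([543.60261122, -81.1031726 ]), np.float64(339.6497459505631), np.float64(0.3076905260595449), 5)
(array([547.49288694, -80.99039071]), np.float64(339.562287138266), np.float64(0.14736847991984428), 5)
(array([545.41010036, -81.01616485]), np.float64(339.5467843049706), np.float64(0.5248275002669879), 10)
centres [542.24901361 -80.99380353] [543.02284414 -82.53759581]
[(105, 338.9), (104, 339.3), (104, 339.3), (105, 339.2), (103, 339.2), (104, 339.3)]
[(65, 339.0), (65, 339.1), (66, 339.0), (65, 339.3), (65, 339.0), (66, 339.3)]
top 136 tip [ 400.64650542 -132.41374224] 154.28277627895864 -160.6940275945822 centroid dir -160.5099461995121 centroid [ 421.59188104 -125.51483351]
[array([435.6, -85.1]), array([ 389. , -139.8]), array([ 452.9, -142.2])]
scene 108 tip [ 401.40178348 -133.95095308] 153.29198408224133 -160.04734684183308 centroid dir -159.73561952098115 centroid [ 421.89382007 -127.25899473]
[array([ 395.3, -135.4]), array([ 449.6, -147.8]), array([429.8, -93.2])]
clicktip [ 394.82345355 -136.62966924] 157.76251703327077 -159.94815807762774
grnconeL [597. 118.]
grnconeR [ 513. -282.]
jar [ 429. -349.]
gauges [ 643. -368.]
burr [ 517. -455.]
```

Axis ≈ (545,−81.5), red pot at 339.3°, arrow at 200°, so the plate has to turn 139.3° clockwise. I'll push the peg at 129° with the closed fingertips along chords, keeping the tool x axis radial. I'll stop about 7° short and look.

```bash
cat >> h.py <<'E'
from scipy.spatial.transform import Rotation as R
C=np.array([545.,-81.5]); ARROW=200.; ZP=118.
def rot(a): return (R.from_euler("z",a,degrees=True)*R.from_euler("x",180,degrees=True)).as_quat()
def pos(a,z=ZP,r=107.): return [C[0]+r*np.cos(np.radians(a)),C[1]+r*np.sin(np.radians(a)),z]
def arc(a0,a1,rate,step=20,f=8):
    n=max(1,int(np.ceil(abs(a1-a0)/step)))
    for a in np.linspace(a0,a1,n+1)[1:]:
        hit=env.move_l(pos(a),rot(a),rate=rate,f_stop=f)
        s=env.read_state(); print("arc",round(a,1),hit,round(s["time_s"],2),s["force"].round(1) if hasattr(s["force"],"round") else s["force"])
        if hit: return False
    return True
def look(name=None):
    ims={n:viewer.camera(n) for n in ("top","scene")}
    if name: 
        for n,im in ims.items(): cv2.imwrite(f"pics/{n}_{name}.png",im)
    for d in ({"top":ims["top"]},{"scene":ims["scene"]}):
        try: print(list(d),fit(d))
        except Exception as e: print(list(d),"fit failed",e)
    return ims
E
python3 - <<'E'
from h import *
set_gripper(0)
env.reach(pos(156,230),rot(156))
s=env.read_state();print(s["time_s"],s["qpos"],s["width"])
print(env.move_l(pos(156),rate=120,f_stop=10)); print(env.read_state()["time_s"])
if arc(156,142,30) and arc(142,100,28,21): print("ok")
look("1")
print(env.read_state()["time_s"])
E
```

```text
3.7333 [-1.12376298e-01  2.79956996e-01  2.06298315e+00 -1.64630724e-04
  7.98259560e-01 -1.26290966e+00] 0.7014909973717314
False
4.8167
arc 142.0 False 5.83 [ 0.1 -0.2 -0.4]
arc 121.0 False 7.38 [-0.2  0.2  0.5]
arc 100.0 False 8.92 [ 0.4  0.4 -0.1]
ok
['top'] (array([543.46056865, -81.92105687]), np.float64(301.7756338256942), np.float64(0.1275431968426952), 4)
['scene'] (array([548.0465906 , -81.67213721]), np.float64(301.43431375111436), np.float64(0.1344706279812517), 5)
9.0167
```

Pushing works as expected: the base is steady, forces are about zero, and red ≈ pusher + 201.5°. I'll continue to 6° and look.

```bash
python3 - <<'E'
from h import *
arc(100,6,28,19)
env.hold(0.4)
look("2"); print(env.read_state()["time_s"])
E
```

```text
arc 81.2 False 10.42 [ 1.3 -0.  -0.8]
arc 62.4 False 11.82 [ 0.5  0.4 -1.3]
arc 43.6 False 13.22 [ 0.   0.6 -1.1]
arc 24.8 False 14.62 [-1.  -0.1  1. ]
arc 6.0 False 16.02 [-0.2 -0.5  0.3]
['top'] fit failed need at least one array to concatenate
['scene'] (array([545.76913285, -81.4588768 ]), np.float64(208.64382943662903), np.float64(0.6943202594150459), 3)
16.5167
```

```bash
python3 - <<'E'
from h import *
env.move_l(pos(20),rot(20),rate=60)
env.move_l(pos(20,215),rate=150)
env.reach([480,190,240],rot(20))
im=look("3"); print(env.read_state()["time_s"])
for n in im: print(n,{k:v.round(1) for k,v in potpix(n,im[n]).items()})
a=cv2.resize(im["top"][145:255,275:375],(500,550),interpolation=cv2.INTER_CUBIC); cv2.imwrite("pics/c3.png",a)
for n,bx in (("top",(325,225,350,250)),("scene",(202,210,222,230))):
    x0,y0,x1,y1=bx
    m=cv2.inRange(cv2.cvtColor(im[n][y0:y1,x0:x1],cv2.COLOR_BGR2HSV),(0,0,120),(180,60,255))
    k,l,st,ce=cv2.connectedComponentsWithStats(m); i=1+st[1:,4].argmax()
    W=np.array([plane(n,u,9) for u in np.argwhere(l==i)[:,::-1]+[x0,y0]]); c=fit({n:im[n]})[0]
    print(n,len(W),"arrow centroid",W.mean(0),"dir",np.degrees(np.arctan2(*(W.mean(0)-c)[::-1]))%360)
E
```

```text
['top'] (array([543.26162957, -82.55348981]), np.float64(209.03663147628936), np.float64(0.16997496140501306), 5)
['scene'] (array([547.35641355, -82.66519635]), np.float64(208.8024705623704), np.float64(0.13614974465823507), 5)
19.1083
top {'red': array([335.6, 213.6]), 'pur': array([346.8, 193.2]), 'grn': array([334.6, 173.1]), 'blu': array([299.9, 193.8]), 'yel': array([311.8, 213.7])}
scene {'red': array([216.5, 231.7]), 'pur': array([206.3, 251.7]), 'grn': array([221.3, 268.3]), 'blu': array([255.8, 243.2]), 'yel': array([240.4, 227.8])}
top 140 arrow centroid [ 422.06887724 -125.26012075] dir 199.41174484191163
scene 132 arrow centroid [ 424.99759123 -125.0706151 ] dir 199.11458184325392
```

View pics/c3.png

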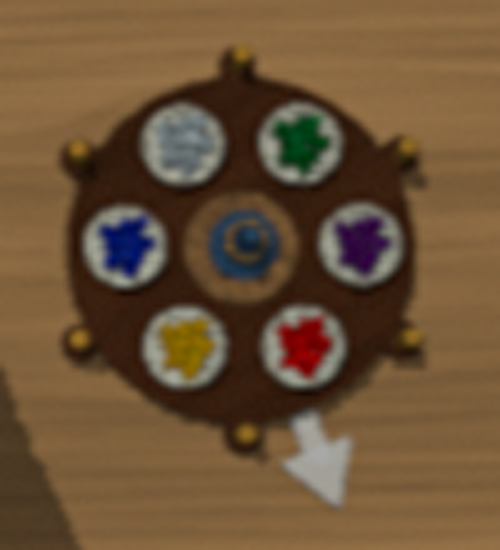

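The crop shows red at (304,347), slightly CCW of the arrow, whose tip is still at (341,507). The base hasn't moved and the cone is standing. Red is at ≈209.0° against an arrow at ≈199.8°, so about 9° remains. I'll nudge slowly to just short of that and look again.

```bash
cat > nudge.py <<'E'
from h import *
import sys
a1=float(sys.argv[1]); a0=float(sys.argv[2])
env.reach(pos(22,215),rot(22)); env.move_l(pos(22),rate=120,f_stop=10)
arc(22,a0,35); arc(a0,a1,10)
env.hold(0.3); env.move_l(pos(20),rot(20),rate=80); env.move_l(pos(20,215),rate=150)
env.reach([480,190,240],rot(20))
im=look(sys.argv[3]); print(env.read_state()["time_s"])
print(fit({"top":im["top"]},np.array([543.4,-81.8])),fit({"scene":im["scene"]},np.array([547.6,-81.7])))
cv2.imwrite(f"pics/c_{sys.argv[3]}.png",cv2.resize(im["top"][145:255,275:375],(500,550),interpolation=cv2.INTER_CUBIC))
E
python3 nudge.py -2.2 8 4
```

```text
arc 8.0 False 22.06 [0.9 0.9 0.3]
arc -2.2 False 24.11 [-0.6  0.2  0.2]
['top'] (array([543.11320794, -82.78631102]), np.float64(200.67996785132402), np.float64(0.1445974777471674), 5)
['scene'] (array([547.33056685, -82.53750501]), np.float64(200.82774649432426), np.float64(0.17878057561667804), 5)
27.0833
(array([545., -82.]), np.float64(200.807334624929), np.float64(0.2945814677337449), 5) (array([545.        , -81.99880638]), np.float64(200.95977673111318), np.float64(0.29175861940989795), 5)
```

```bash
python3 - <<'E'
from h import *
C0={"top":(543.2,-82),"scene":(547.5,-82)}
for n in ("top","scene"):
    im=cv2.imread(f"pics/{n}_4.png"); g=cv2.resize(im,None,fx=4,fy=4,interpolation=cv2.INTER_CUBIC)
    m=cv2.inRange(cv2.cvtColor(g,cv2.COLOR_BGR2HSV),(0,0,105),(180,75,255))
    th=np.radians(200.7); pts=[]
    for k in range(6):
        a=th+k*np.pi/3; w=np.array([*(np.array(C0[n])+66*np.array([np.cos(a),np.sin(a)])),46]); u=pix(n,w)*4+1.5
        mm=np.zeros_like(m); cv2.circle(mm,tuple(int(v) for v in u),44,255,-1); mm&=m
        q=np.argwhere(mm)[:,::-1].astype(np.int32); (ctr,ax,_)=cv2.minAreaRect(cv2.convexHull(q)); e=cv2.fitEllipse(cv2.convexHull(q))
        pts.append(plane(n,(np.array(e[0])-1.5)/4,46))
    pts=np.array(pts); c=pts.mean(0); d=pts-c
    A=[(np.degrees(np.arctan2(y,x))-60*k)%360 for k,(x,y) in enumerate(d)]
    W=[]
    ctr=pix(n,[422.5,-125.5,9])*4+1.5
    mm=np.zeros_like(m); cv2.circle(mm,tuple(int(v) for v in ctr),56,255,-1); mm&=m
    k,l,st,ce=cv2.connectedComponentsWithStats(mm); i=1+st[1:,4].argmax()
    W=np.array([plane(n,(p-1.5)/4,9) for p in np.argwhere(l==i)[:,::-1]])
    rr=np.linalg.norm(W-c,axis=1); W=W[rr>108]; rr=rr[rr>108]
    aa=np.degrees(np.arctan2(*(W-c).T[::-1]))%360
    print(n,"c",c.round(1),"r",np.linalg.norm(d,axis=1).round(1),"ang",np.round(A,1),"mean",np.mean(A).round(2))
    print("  arrow rmin/max",rr.min(),rr.max(),"per-ring mid",[(r,round((aa[abs(rr-r)<2].min()+aa[abs(rr-r)<2].max())/2,2)) for r in (116,122,128,134,140,146,152)],"mean",aa.mean())
E
```

```text
top c [543.5 -82.2] r [65.9 65.9 65.8 66.  66.1 65.9] ang [200.9 200.8 200.7 200.7 200.8 200.8] mean 200.79
  arrow rmin/max 108.05696915469284 157.81932672260922 per-ring mid [(116, np.float64(199.58)), (122, np.float64(199.41)), (128, np.float64(199.63)), (134, np.float64(199.34)), (140, np.float64(199.58)), (146, np.float64(199.43)), (152, np.float64(199.57))] mean 199.554836189304
scene c [544.9 -82.1] r [70.1 65.7 66.3 66.5 66.5 65.3] ang [200.7 201.6 201.5 200.9 200.3 200.2] mean 200.86
  arrow rmin/max 108.01917394592253 157.7579105360144 per-ring mid [(116, np.float64(200.06)), (122, np.float64(199.95)), (128, np.float64(199.74)), (134, np.float64(199.77)), (140, np.float64(199.49)), (146, np.float64(199.51)), (152, np.float64(199.42))] mean 199.72647451744672
```

View pics/c_4.png

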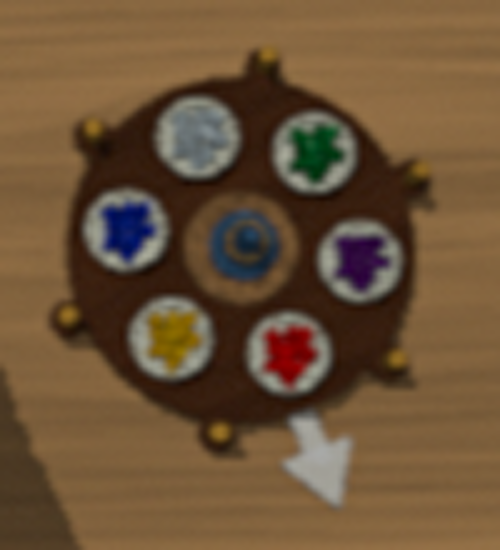

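The crop shows red at (289,353) almost on the arrow line. The precise fit gives plate 200.8° and arrow 199.6°, so I'll make one more slow nudge of 1.2°.

```bash
python3 nudge.py -3.4 3 5
```

```text
arc 3.0 False 30.3 [0.2 0.3 0.7]
arc -3.4 False 31.64 [-1.1  0.7 -1.1]
['top'] (array([543.20528761, -82.6345634 ]), np.float64(199.55884141348326), np.float64(0.11012509547935954), 5)
['scene'] (array([547.2348839 , -82.70151834]), np.float64(199.65017588081767), np.float64(0.19947801447880875), 5)
34.6417
(array([545.        , -82.00447014]), np.float64(199.6892489462631), np.float64(0.2405012966192907), 5) (array([545., -82.]), np.float64(199.79816621114946), np.float64(0.34230628594822293), 5)
```

```bash
cat > m.py <<'E'
from h import *
im=cv2.imread("pics/top_5.png"); g=cv2.resize(im,None,fx=4,fy=4,interpolation=cv2.INTER_CUBIC); n="top"
m=cv2.inRange(cv2.cvtColor(g,cv2.COLOR_BGR2HSV),(0,0,105),(180,75,255)); pts=[]
for k in range(6):
    a=np.radians(199.6+60*k); u=pix(n,[543.5+66*np.cos(a),-82.2+66*np.sin(a),46])*4+1.5
    mm=np.zeros_like(m); cv2.circle(mm,tuple(int(v) for v in u),44,255,-1)
    e=cv2.fitEllipse(cv2.convexHull(np.argwhere(mm&m)[:,::-1].astype(np.int32))); pts.append(plane(n,(np.array(e[0])-1.5)/4,46))
c=np.mean(pts,0); A=[(np.degrees(np.arctan2(y,x))-60*k)%360 for k,(x,y) in enumerate(pts-c)]
ctr=pix(n,[422.5,-125.5,9])*4+1.5; mm=np.zeros_like(m); cv2.circle(mm,tuple(int(v) for v in ctr),56,255,-1); mm&=m
k,l,st,ce=cv2.connectedComponentsWithStats(mm); i=1+st[1:,4].argmax()
W=np.array([plane(n,(p-1.5)/4,9) for p in np.argwhere(l==i)[:,::-1]]); W=W[np.linalg.norm(W-c,axis=1)>108]
print(c,"plate",np.round(A,1),np.mean(A),"arrow",np.degrees(np.arctan2(*(W-c).T[::-1])).mean()%360)
s=cv2.imread("pics/scene_5.png"); cv2.imwrite("pics/c_s5.png",np.hstack([cv2.resize(im[145:255,275:375],(380,418)),cv2.resize(s[200:300,180:280],(418,418))]))
E
python3 m.py
```

```text
[543.41353499 -82.11136051] plate [199.6 199.7 199.7 199.5 199.6 199.7] 199.6300971204555 arrow 199.60119158705257
```

View pics/c_s5.png

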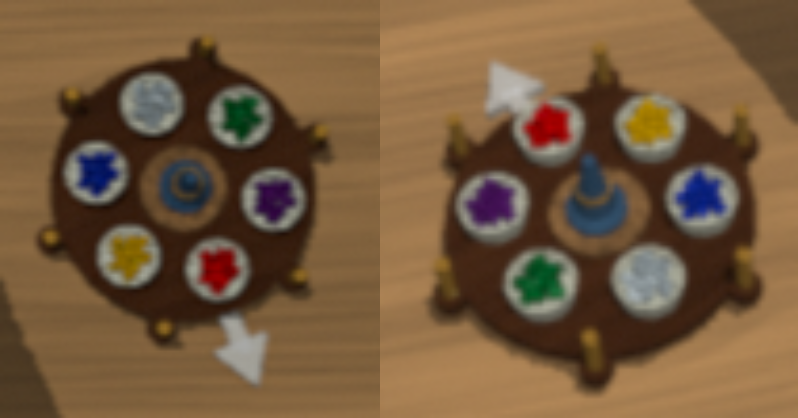

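Both views show red in line with the arrow (199.63° against 199.60°), the cone standing on the hub and the hand well clear. I'm signing off.

```bash
python3 -c "
from station import env, workorder
print(workorder.sign_off()); print(env.read_state()['time_s'])"
```

```text
the job is handed in; nothing more can be done
None
the job is handed in; nothing more can be done
```

The red pot now stands in line with the white arrow, and the job is handed in. I pushed one brass peg clockwise with the closed fingertips: one slow sweep of about 130°, then two small nudges. The hand then backed off well clear.

**Alignment:** the last top picture puts the red pot at 199.63° and the arrow at 199.60°. The scene camera's rougher fit gives 199.65–199.8° for the pot.

**Base and cone:** the base stayed put; the fitted axis and the arrow direction agree before and after, within about 1–2 mm and 0.5°. The blue cone is still standing on the hub.

**Forces and time:** force readings, taken at the end of each push step, stayed within about 1.5 N. About 34.6 s had passed at the last look.

**Disagreements between checks:**
- The two cameras differ by 2–4 mm on the axis position, which is about what the calibration allows; I judged the alignment within a single picture for that reason.
- One mid-push look from the top camera failed because the hand blocked the view. I repeated it with the hand moved away.

**Not checked:** I did not measure the other things on the bench again afterwards. The hand was kept well away from them, and no push stopped on unexpected contact.

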